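# Light bar across the risers, then read the frosted end of the glass plate over it

## Robot

A 7-joint arm with a two-finger parallel gripper is mounted at the origin on the work surface. World frame = base frame: x ahead of the robot, y to its left, z up, the work surface at z = 0. Lengths are in m, angles in rad, forces in N, time in s.
With the tool pointing down it reaches from about 0.35 to 0.775 m from the base axis. Payload 3.1 kg.
Tool frame: the origin (TCP) lies between the finger pads; the fingertips stand ahead of it and the grasp point (between the pads) lies 3 mm ahead of it (ctrl.tip_reach is the y of the fingertips in the tool frame, in m); y points along the fingers, z is the direction in which the jaws open and shut, and the axes are right-handed (so a half turn about y gives the same grasp; the last joint's range is limited). The gripper opens to 85 mm and grips with 20 to 120 N. Pads are 22 mm wide; open, the fingers measure 114 mm over their backs; the gripper's body (76 mm by 85 mm) begins 54 mm behind the grasp point. The pads swing forward as they close: fully open they stand 13 mm farther back than shut.
Start: joints at [-1.264, 0.311, 0.014, 1.512, -0.004, 1.319, -0.027], TCP at [0.188, 0.517, 0.253] pointing down, gripper open.
Joint ranges: [-2.7, 2.7], [-0.3, 1.91], [-1.27, 1.3], [0.12, 2.57], [-1.44, 4.58], [0.2, 2.03], [-3.05, 3.05]. Speed limits (rad/s): [2.79, 2.79, 3.14, 3.14, 3.14, 3.14, 3.14].

## Interface

Orientations are given as a unit quaternion [x, y, z, w].
In Python, from cell import ctrl gives the robot as it stands.
- The arm moves only by the shell command python3 -m jog 'ROWS' [FORCE]. ROWS is JSON, a list of rows, each a list of 3 entries, a list of its own where there are three numbers: the shift along the tool's x, y, z in m, then the turn, a rotation vector about the tool's x, y, z in degrees, then the closure, from 0 (fully open) to 1 (shut). A call has 1 to 10 rows; each row shifts and turns the commanded pose from where the row before left it, along the tool's axes as they then stand; what a row does not reach is not made up. A row lasts 1/12 s, in which the tool goes at most 41.7 mm and 7.16 degrees, less where a joint would pass 70% of its speed; a pose out of reach is approached as far as the arm can. A call with a gripper value outside its range is refused whole. The fingers move at their own pace and stop on an object; FORCE is the grip in N (left out, the last holds). Time passes only in rows, so rows that do not move let the fingers close. It gives the time, the measured TCP pose, the force and the opening at its end, in the units of the state.
- ctrl.get_obs(): the state, without advancing time (a new reading comes with each control period).
- ctrl.read_camera(name): name is "scene" or "top" or "wrist"; returns (picture, depth): 420x560x3 uint8, blue, green, red; 420x560 float32, m along the optical axis (not along the pixel's ray), 0 where there is no reading.
- ctrl.calibration(name): a dict with "K" (3x3 intrinsics, pixels), "xyz" and "rotation" of the camera in the world. Camera axes: x right, y up, looking along -z (the intrinsics and any distortion apply to the point x, -y, -z); pixel columns grow to the right and rows downward; lengths in m; the calibration is good to about 2 mm. The wrist camera is an equidistant fisheye: a pixel r from the principal point sees the ray r / f radians off the axis. A picture is of the moment at which its call begins: read the wrist's pose just before it. calibration takes no time and is no camera call; for the wrist camera it gives the pose at the moment of the call.
- ctrl.job_done(): hands the job in, once; it reports no verdict.
The state is a dict: "time": time; "q": joint angles; "joint_vel": joint speeds; "effort": joint torques, N m; "position": TCP position; "tcp_rot": TCP orientation; "contact_force": force on the tool from outside, world axes, zero at the start; "wrist_torque": the same for the moment, N m; "gripper_width": finger opening in m.
Only numpy, scipy, OpenCV 4.12 (cv2) and the standard library are available. Lean on these libraries where they do the work, as an engineer would, in place of code of your own. Each camera call takes 0.05 s, during which the arm holds its last target. There are 200 camera calls.

## Task

Lay the light bar across the two riser blocks, opal strip up, set down (not dropped) into both channels, and let it go. Then pick up the glass plate that has a notched corner (the notch marks its frosted label end) by its clear end, and hold it level with the label up and square across the bar, so that the middle of its frosted end is over the bar's light strip, near the middle of the bar, about 15 mm above it and not touching it, for the writing to be read against the light. The program finishes while still holding the plate there; leave the other things on the table alone.

Things in the scene. Friction and masses are not known exactly. Their poses are not given: they have to be found in the camera images.
- light_bar: Battery light bar, straight aluminium channel 22 mm wide (own x) by 210 mm long (own y) by 18 mm high, white opal light strip along its top, black end caps; 130 to 240 g. Origin: centre of its underside, z up. It is the same turned end for end. Starts lying flat on the table, strip up, on the robot's left.
- riser_l: Left riser block, dark steel, fixed on the 12 mm thick T-slot tooling plate (160 x 210 mm). Upright 40 (own x) x 22 (own y) x 45 mm high; across its top an open channel along own y, 28 mm wide, 8 mm deep, floor 37 mm above the origin. Low foot with a screw on the outer side. Origin: centre of the upright's underside, on the tooling plate. z up.
- riser_r: The right riser block, the same as the left one and in line with it along own y, 110 to 150 mm from it between centres; the two channels are in line, so the bar lies along the line through the two origins. Fixed.
- glass: Glass plate to be read: 120 (own x) x 45 (own y) x 6 mm, 65 to 105 g, level, label face up, pointing any way, on a fixed round black rubber bench puck (60 mm across, 28 mm high) under its middle. Its last 30 mm at +x are frosted white, with three ruled lines on the label face; corner +x, +y has a 10 mm square notch. The rest is clear, greenish. Origin: centre of underside, z up.
- frost (a point): Point on the glass plate: middle of the frosted end on the label face, 45 mm from the plate's middle towards the notched end, 6 mm above the underside.
- spare_glass: Plain glass of the same size, clear from end to end, without a notch, on a second bench puck like the first; the two plates may be on either puck. Not needed. Origin: centre of its underside.
- mouse: Black computer mouse, 100 x 58 x 32 mm, on the table on the right of the pucks. Leave alone. Origin: centre of its underside.
- meter: Black multimeter lying on its back, 150 x 95 x 47 mm, behind the tooling plate. Leave alone. Origin: centre of its underside.
- driver: Screwdriver with a yellow handle, 180 mm long, lying on the table in front of the tooling plate. Leave alone. Origin: on the table beneath its middle.
- cutter_box: Flat case of milling cutters with a clear lid, 60 x 100 x 26 mm, behind the tooling plate. Leave alone. Origin: centre of its underside.
- strap: Slotted dark steel clamp strap, 100 x 28 x 14 mm, on the table in front of the tooling plate. Leave alone. Origin: centre of its underside.
- caliper: Digital caliper, 230 x 100 x 13 mm, lying on the right of the pucks. Leave alone. Origin: beneath the middle of its beam.
- jar: Small clear screw jar with a steel lid, 60 mm across, 70 mm high, at the back left. Leave alone. Origin: centre of its underside.
Things that resemble listed ones, but are neither listed nor needed, are in the scene too. Leave any purple or red look-alike of the glass alone.

How it is judged:
By the outcome, as a careful person would: the job done as asked, in the order asked, and still so for the second after the job is handed in, while the arm keeps its last pose, push and grip.
It also fails if it takes over 51 s, if anything falls off the work surface, if the arm or the gripper's body presses on something with over 40 N, if the wrist force passes 120 N, or if a joint passes its speed limit or range.

## Working session

There is one attempt and no reset: what is moved stays moved. The work goes in short steps, Python scripts to look and compute and a shell command to move; the robot and the scene stay as the last step left them, time stands still between calls to the robot, and variables do not carry over. Pictures are saved under pics/ and viewed, about 8 in all and at most 12, crops included, and the job is handed in when it is done.

```bash
ls; mkdir -p pics
python3 - <<'E'
from cell import ctrl
import cv2,numpy as np
o=ctrl.get_obs();print(o, ctrl.tip_reach)
for n in ("top","scene"):
    im,d=ctrl.read_camera(n);cv2.imwrite(f"pics/{n}0.png",im);np.savez(f"pics/{n}0.npz",im=im,d=d)
    c=ctrl.calibration(n);print(n,c)
print(ctrl.calibration("wrist"))
E
```

```text
pics
{'time': 0.0, 'q': array([-1.26373964,  0.31171897,  0.01396723,  1.51307742, -0.00438997,
        1.31920486, -0.02717877]), 'joint_vel': array([-0.00078781, -0.00081012,  0.00012806, -0.00075798,  0.0008264 ,
       -0.00115127, -0.000446  ]), 'effort': array([-5.38352997e-04, -3.79919744e+01,  1.45883784e-01, -2.30587792e+01,
        1.23830736e-02,  1.40405426e-02, -9.57108483e-06]), 'position': array([0.18769399, 0.51624916, 0.25221642]), 'tcp_rot': array([ 0.69722369, -0.1227481 ,  0.12252567, -0.69555697]), 'contact_force': array([-0.52246911,  0.10514164,  0.31209013]), 'wrist_torque': array([-0.01795527,  0.01224959,  0.05027198]), 'gripper_width': 0.0856867791843823} 0.022
top {'K': array([[488.45389506,   0.        , 274.85353848],
       [  0.        , 488.45389506, 204.70795732],
       [  0.        ,   0.        ,   1.        ]]), 'xyz': array([ 0.20745034, -0.04452255,  1.60227937]), 'rotation': array([ 0.06781487, -0.0683846 , -0.6973433 ,  0.71023729])}
scene {'K': array([[409.25568865,   0.        , 282.84885228],
       [  0.        , 409.25568865, 210.79984718],
       [  0.        ,   0.        ,   1.        ]]), 'xyz': array([1.05109556, 0.63091608, 0.78049134]), 'rotation': array([0.14697269, 0.40831139, 0.85454652, 0.28536131])}
{'K': array([[325.1922621 ,   0.        , 281.56472271],
       [  0.        , 325.1922621 , 214.85603213],
       [  0.        ,   0.        ,   1.        ]]), 'xyz': array([0.11170756, 0.54415998, 0.37173008]), 'rotation': array([-0.13055646, -0.08959088,  0.5666626 ,  0.8085926 ])}
```

View pics/top0.png

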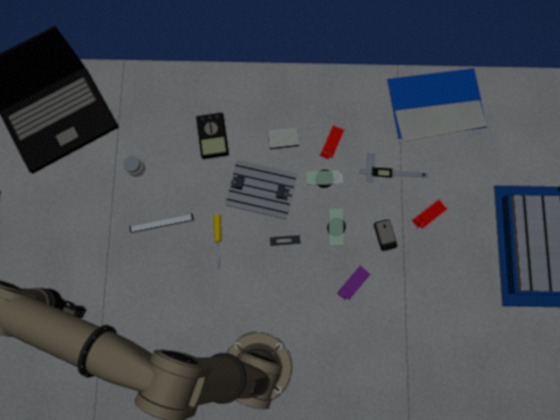

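View pics/scene0.png

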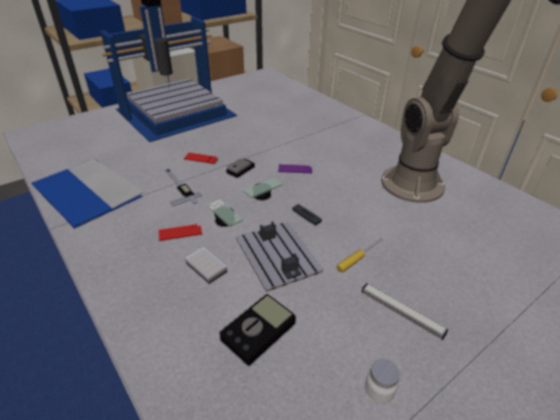

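The top view shows the light bar at (161,222), the risers at (238,181) and (284,190), the glass that seems to have a frosted right end at (324,177), and the spare at (336,227). The other items can be told apart easily. Next I'll enlarge this region.

```bash
cat > h.py <<'E'
from cell import ctrl
import cv2,numpy as np
from scipy.spatial.transform import Rotation as R
def ray(cal,px,fish=False):
    K=cal["K"];px=np.atleast_2d(px).astype(float)
    u=(px-[K[0,2],K[1,2]])/K[0,0]
    if fish:
        r=np.linalg.norm(u,axis=1,keepdims=True)+1e-12
        d=np.c_[u/r*np.sin(r),np.cos(r)]
    else: d=np.c_[u,np.ones(len(u))]
    return R.from_quat(cal["rotation"]).apply(d*[1,-1,-1])
def onplane(cal,px,z,fish=False):
    d=ray(cal,px,fish);o=cal["xyz"]
    return o+d*((z-o[2])/d[:,2:3])
def project(cal,P,fish=False):
    p=R.from_quat(cal["rotation"]).inv().apply(np.atleast_2d(P)-cal["xyz"])*[1,-1,-1]
    K=cal["K"]
    rr=np.linalg.norm(p[:,:2],axis=1,keepdims=True)+1e-12
    u=p[:,:2]/rr*np.arctan2(rr,p[:,2:3]) if fish else p[:,:2]/p[:,2:3]
    return u*K[0,0]+[K[0,2],K[1,2]]
E
python3 - <<'E'
from h import *
z=np.load("pics/top0.npz");im=z["im"];d=z["d"];c=ctrl.calibration("top")
cv2.imwrite("pics/topc.png",cv2.resize(np.clip(im[150:260,215:355].astype(float)*1.5,0,255).astype(np.uint8),None,fx=5.5,fy=5.5,interpolation=cv2.INTER_CUBIC))
roi=np.zeros(im.shape[:2],np.uint8);roi[205:240,120:200]=1
m=((im.min(2)>150)&(roi>0)).astype(np.uint8)
for t in (130,150,170,190):
  m=((im.min(2)>t)&(roi>0)).astype(np.uint8)
  cs=cv2.findContours(m,0,2)[0]
  if cs:
    k=max(cs,key=cv2.contourArea);r=cv2.minAreaRect(k);b=cv2.boxPoints(r);print(t,r,onplane(c,[r[0]],.018),onplane(c,b,.018)[:,:2].round(4).tolist())
pts=[(238,181),(284,190),(324,177),(336,227)]
for p,h in zip(pts,(.049,.049,.034,.034)):print(p,onplane(c,[p],h).round(4),d[p[1],p[0]])
E
```

```text
(238, 181) [[0.5876 0.0789 0.049 ]] 1.5935867
(284, 190) [[ 0.5603 -0.0719  0.049 ]] 1.6262236
(324, 177) [[ 0.6102 -0.2039  0.034 ]] 1.6105477
(336, 227) [[ 0.4438 -0.2426  0.034 ]] 1.581419
```

View pics/topc.png

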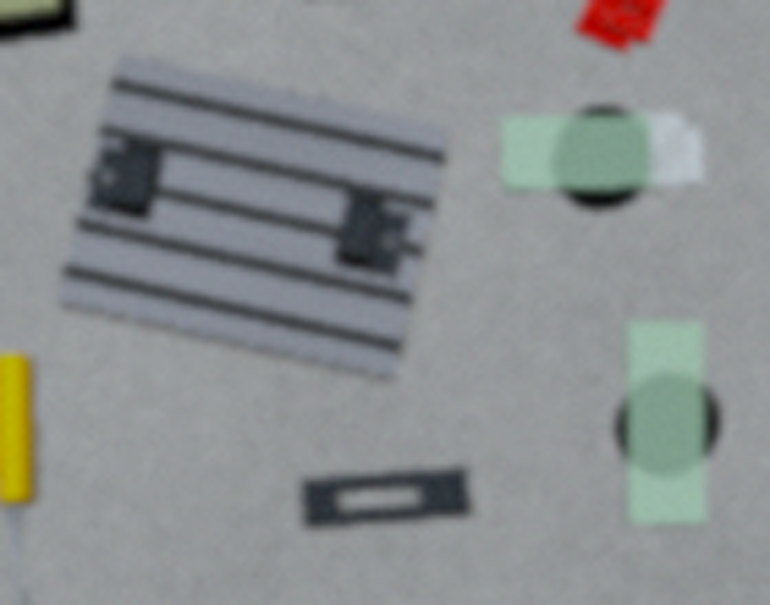

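Crop: the notch is at the upper right of the frosted end (~(690,120) in the crop). So the glass's own x points along world −y, and its clear end faces the tooling plate. Next I'll measure it properly.

Run:
```python
from h import *
z=np.load("pics/top0.npz");im=z["im"];c=ctrl.calibration("top");g=im.astype(int)
print(im[222,140:185:5].tolist(), im[215,120:130:5].tolist(), im[177,305:345:4].tolist(), im[181,230:250:2].tolist())
def rects(name,mask,x0,x1,y0,y1,h):
    m=np.zeros(im.shape[:2],np.uint8);m[y0:y1,x0:x1]=mask[y0:y1,x0:x1]
    for k in sorted(cv2.findContours(m,0,2)[0],key=cv2.contourArea)[::-1][:2]:
        if cv2.contourArea(k)<15: continue
        r=cv2.minAreaRect(k);b=onplane(c,cv2.boxPoints(r),h)[:,:2]
        e=[b[1]-b[0],b[2]-b[1]];L=[np.linalg.norm(v) for v in e];l=e[int(np.argmax(L))]
        print(name,r[0],onplane(c,[r[0]],h)[0,:2].round(4),np.round(L,4),"long ang",np.degrees(np.arctan2(l[1],l[0])).round(1))
sat=g.max(2)-g.min(2)
bg=np.median(im[200:215,120:200].reshape(-1,3),axis=0);print(bg)
rects("bar",g.min(2)>bg.max()+25,120,200,205,240,.018)
rects("glass",(g[...,1]-g[...,2]>15),300,350,160,195,.034)
rects("spare",(g[...,1]-g[...,2]>15),320,350,200,255,.034)
rects("frost",(g.min(2)>bg.max()+20),320,350,165,195,.034)
rects("plate",(g[...,0]-g[...,2]>12),220,300,155,220,.012)
rects("risL",(g.max(2)<75),228,248,168,195,.057)
rects("risR",(g.max(2)<75),272,296,178,205,.057)
```

```text
[[100, 99, 96], [104, 101, 100], [117, 112, 108], [129, 125, 119], [133, 129, 122], [132, 129, 121], [127, 122, 116], [101, 98, 94], [74, 73, 71]] [[103, 100, 99], [101, 99, 97]] [[103, 104, 98], [114, 125, 103], [114, 125, 104], [95, 107, 85], [95, 107, 86], [94, 105, 84], [94, 105, 83], [113, 116, 103], [125, 122, 117], [131, 127, 120]] [[89, 87, 85], [61, 56, 53], [64, 59, 56], [45, 41, 37], [40, 35, 31], [40, 36, 32], [34, 31, 28], [76, 71, 68], [101, 94, 91], [103, 95, 92]]
[103. 101.  99.]
glass (319.0, 177.0) [ 0.6099 -0.1874] [0.0863 0.0409] long ang -88.9
spare (335.5, 226.5) [ 0.4454 -0.241 ] [0.0425 0.1147] long ang 179.5
risL (239.0, 181.0) [0.5857 0.075 ] [0.0522 0.0536] long ang -178.3
risL (237.9647216796875, 192.15882873535156) [0.5485 0.0772] [0.0075 0.06  ] long ang -101.7
risR (280.92950439453125, 190.92457580566406) [ 0.5552 -0.0619] [0.0521 0.0714] long ang -102.5
risR (280.40728759765625, 201.90167236328125) [ 0.5189 -0.0608] [0.0077 0.0571] long ang -102.2
```

```bash
cat >> h.py <<'E'
def down(jaw_deg):
    """tool y down, tool z (jaw) at jaw_deg in the world xy plane"""
    a=np.radians(jaw_deg);z=np.array([np.cos(a),np.sin(a),0]);y=np.array([0,0,-1.]);x=np.cross(y,z)
    return R.from_matrix(np.c_[x,y,z])
def go(xyz,jaw=None):
    """prints: turn (tool rotvec deg), then shift in tool axes after the turn, and before it"""
    o=ctrl.get_obs();r0=R.from_quat(o["tcp_rot"]);z0=r0.as_matrix()[:,2];a0=np.degrees(np.arctan2(z0[1],z0[0]))
    r1=r0
    if jaw is not None: r1=down(a0+(jaw-a0+90)%180-90)
    dp=np.array(xyz)-o["position"]
    print("t",round(o["time"],2),"jaw now",a0.round(2),"turn",(r0.inv()*r1).as_rotvec(degrees=True).round(2),"then shift mm",(r1.inv().apply(dp)*1e3).round(1),"| shift-first mm",(r0.inv().apply(dp)*1e3).round(1),"q7",o["q"][6].round(2))
E
python3 - <<'E'
from h import *
z=np.load("pics/top0.npz");im=z["im"];c=ctrl.calibration("top");g=cv2.GaussianBlur(im,(3,3),0).astype(int)
m=np.zeros(im.shape[:2],np.uint8);m[205:240,120:200]=(g.min(2)>107)[205:240,120:200]
k=max(cv2.findContours(m,0,2)[0],key=cv2.contourArea);r=cv2.minAreaRect(k);b=onplane(c,cv2.boxPoints(r),.018)[:,:2];print(r,b.round(3).tolist())
p=onplane(c,[r[0]],.018)[0]
v=cv2.fitLine(onplane(c,k[:,0],.018)[:,:2].astype(np.float32),cv2.DIST_L2,0,.01,.01).ravel();ang=np.degrees(np.arctan2(v[1],v[0]));print(p,ang)
go([p[0],p[1],.16],ang+90)
E
```

```text
((160.49998474121094, 222.0), (4.9029035568237305, 58.63872528076172), 78.69007110595703) [[0.439, 0.426], [0.481, 0.24], [0.465, 0.236], [0.424, 0.422]]
[0.45218026 0.33099872 0.018     ] -77.98658
t 0.1 jaw now 70.02 turn [ 0.11 58.01  0.07] then shift mm [236.3  92.3 220.1] | shift-first mm [311.8  92.5 -83.6] q7 -0.03
```

```bash
python3 -m jog '[[[0.0312,0.0093,-0.0084],[0,0,0],0.4],[[0.0312,0.0093,-0.0084],[0,0,0],0.4],[[0.0312,0.0093,-0.0084],[0,0,0],0.4],[[0.0312,0.0093,-0.0084],[0,0,0],0.4],[[0.0312,0.0093,-0.0084],[0,0,0],0.4],[[0.0312,0.0093,-0.0084],[0,0,0],0.4],[[0.0312,0.0093,-0.0084],[0,0,0],0.4],[[0.0312,0.0093,-0.0084],[0,0,0],0.4],[[0.0312,0.0093,-0.0084],[0,0,0],0.4],[[0.0312,0.0093,-0.0084],[0,0,0],0.4]]'
python3 -m jog '[[[0,0,0],[0,5.8,0],0.4],[[0,0,0],[0,5.8,0],0.4],[[0,0,0],[0,5.8,0],0.4],[[0,0,0],[0,5.8,0],0.4],[[0,0,0],[0,5.8,0],0.4],[[0,0,0],[0,5.8,0],0.4],[[0,0,0],[0,5.8,0],0.4],[[0,0,0],[0,5.8,0],0.4],[[0,0,0],[0,5.8,0],0.4],[[0,0,0],[0,5.8,0],0.4]]'
python3 -m jog '[[[0,0,0],[0,0,0],0.4],[[0,0,0],[0,0,0],0.4]]'
python3 - <<'E'
from h import *
c=ctrl.calibration("wrist");im,d=ctrl.read_camera("wrist");cv2.imwrite("pics/w1.png",im);np.savez("pics/w1.npz",im=im,d=d,**c)
go([.4522,.3310,.16],12)
print(project(c,[.4522,.331,.018],True),project(c,ctrl.get_obs()["position"],True))
E
```

```text
time: 0.93
position: [0.4532, 0.3301, 0.1594]
tcp_rot: [0.697, -0.123, 0.122, -0.696]
contact_force: [0.4, -0.1, -0.3]
gripper_width: 0.0515
time: 1.77
position: [0.452, 0.3311, 0.1597]
tcp_rot: [0.549, -0.446, 0.446, -0.548]
contact_force: [-0.5, 0.4, -0.8]
gripper_width: 0.0512
time: 1.93
position: [0.4521, 0.3313, 0.1598]
tcp_rot: [0.551, -0.444, 0.444, -0.55]
contact_force: [0.0, 0.2, -0.7]
gripper_width: 0.0512
t 1.98 jaw now 12.17 turn [0.04 0.17 0.02] then shift mm [ 0.3 -0.1 -0. ] | shift-first mm [ 0.3 -0.1 -0. ] q7 -0.31
[[282.64976286 208.68900312]] [[283.03848375 304.38192244]]
```

View pics/w1.png

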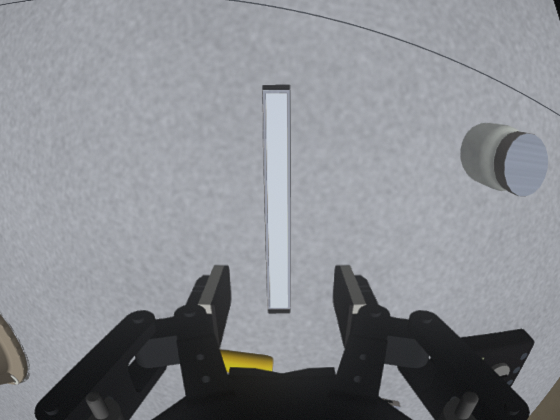

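Wrist view: the bar runs from its far end cap at (276,86) to its near cap at (279,312), between the jaws. It is a few pixels left of my estimate (283). Next I'll refine that and also locate the risers with the scene camera.

Run:
```python
from h import *
z=np.load("pics/w1.npz");im=z["im"].astype(int);c={k:z[k] for k in("K","xyz","rotation")}
m=((im.min(2)>185)).astype(np.uint8);m[:, :230]=0;m[:,320:]=0
k=max(cv2.findContours(m,0,2)[0],key=cv2.contourArea)
w=onplane(c,k[:,0],.018,True)[:,:2].astype(np.float32)
r=cv2.minAreaRect(w*1000);b=cv2.boxPoints(r)
l=max([b[1]-b[0],b[2]-b[1]],key=np.linalg.norm);a=np.degrees(np.arctan2(l[1],l[0]))
ends=onplane(c,[(276.5,85.5),(279.5,313)],.018,True)[:,:2];print(ends,ends.mean(0),np.linalg.norm(ends[0]-ends[1]))
print("strip",r,a)
go([r[0][0]/1000,r[0][1]/1000,.026],a+90)
```

```text
[[0.4260293  0.42914828]
 [0.47171026 0.22669659]] [0.44886978 0.32792244] 0.2075414133173018
strip ((448.18487548828125, 327.98687744140625), (16.369003295898438, 193.6568603515625), 12.603385925292969) -77.396614
t 1.98 jaw now 12.17 turn [ 0.04 -0.44  0.02] then shift mm [  2.4 133.9  -4.6] | shift-first mm [  2.3 133.9  -4.5] q7 -0.31
```

```bash
python3 -m jog '[[[0.0023,0.025,-0.0045],[0,-0.4,0],0.4],[[0,0.03,0],[0,0,0],0.4],[[0,0.03,0],[0,0,0],0.4],[[0,0.025,0],[0,0,0],0.4],[[0,0.012,0],[0,0,0],0.4],[[0,0.008,0],[0,0,0],0.4],[[0,0.004,0],[0,0,0],0.4],[[0,0,0],[0,0,0],0.4]]' 60
python3 -m jog '[[[0,0,0],[0,0,0],0.6],[[0,0,0],[0,0,0],0.7],[[0,0,0],[0,0,0],0.8],[[0,0,0],[0,0,0],0.9],[[0,0,0],[0,0,0],0.9],[[0,0,0],[0,0,0],0.9],[[0,0,0],[0,0,0],0.9]]' 60
```

```text
time: 2.65
position: [0.4489, 0.3284, 0.0264]
tcp_rot: [-0.551, 0.443, -0.443, 0.551]
contact_force: [0.1, 0.1, 0.7]
gripper_width: 0.0516
time: 3.23
position: [0.4497, 0.3289, 0.028]
tcp_rot: [-0.55, 0.443, -0.443, 0.552]
contact_force: [-0.7, -0.4, 5.2]
gripper_width: 0.0202
```

```bash
python3 -m jog '[[[0,-0.006,0],[0,0,0],0.9],[[0,-0.016,0],[0,0,0],0.9],[[0,-0.03,0],[0,0,0],0.9],[[0,-0.03,0],[0,0,0],0.9],[[0,-0.03,0],[0,0,0],0.9],[[0,-0.026,0],[0,0,0],0.9],[[0,-0.01,0],[0,0,0],0.9],[[0,0,0],[0,0,0],0.9]]' 60
python3 - <<'E'
from h import *
go([.49,.02,.175],-12)
E
```

```text
time: 3.9
position: [0.4501, 0.3291, 0.1771]
tcp_rot: [-0.549, 0.443, -0.443, 0.553]
contact_force: [1.6, 0.7, -2.5]
gripper_width: 0.0202
t 3.9 jaw now 12.42 turn [-0.27 24.42 -0.22] then shift mm [294.1   2.1 103.3] | shift-first mm [310.5   1.  -27.5] q7 -0.31
```

```bash
python3 -m jog '[[[0.015,0,-0.0015],[0,0,0],0.9],[[0.03,0,-0.0025],[0,0,0],0.9],[[0.038,0,-0.0035],[0,0,0],0.9],[[0.038,0,-0.0035],[0,0,0],0.9],[[0.038,0,-0.0035],[0,0,0],0.9],[[0.038,0,-0.0035],[0,0,0],0.9],[[0.038,0,-0.0035],[0,0,0],0.9],[[0.038,0,-0.003],[0,0,0],0.9],[[0.0265,0,-0.002],[0,0,0],0.9],[[0.011,0,-0.001],[0,0,0],0.9]]'
python3 -m jog '[[[0,0,0],[0,3,0],0.9],[[0,0,0],[0,5,0],0.9],[[0,0,0],[0,6,0],0.9],[[0,0,0],[0,5,0],0.9],[[0,0,0],[0,4,0],0.9],[[0,0,0],[0,1.4,0],0.9],[[0,0,0],[0,0,0],0.9],[[0,0,0],[0,0,0],0.9]]'
python3 - <<'E'
from h import *
c=ctrl.calibration("wrist");im,d=ctrl.read_camera("wrist");cv2.imwrite("pics/w2.png",cv2.resize(im,(784,588)));np.savez("pics/w2.npz",im=im,d=d,**c)
go([.49,.02,.175],-12)
E
```

```text
time: 4.73
position: [0.486, 0.0112, 0.1719]
tcp_rot: [0.551, -0.446, 0.445, -0.547]
contact_force: [0.2, -0.2, -2.3]
gripper_width: 0.0201
time: 5.4
position: [0.4872, 0.0184, 0.173]
tcp_rot: [-0.446, 0.55, -0.549, 0.444]
contact_force: [0.2, -0.1, -1.8]
gripper_width: 0.0201
t 5.45 jaw now -11.94 turn [0.12 0.06 0.05] then shift mm [-1.9 -1.7  2.1] | shift-first mm [-1.9 -1.7  2.1] q7 -0.11
```

View pics/w2.png

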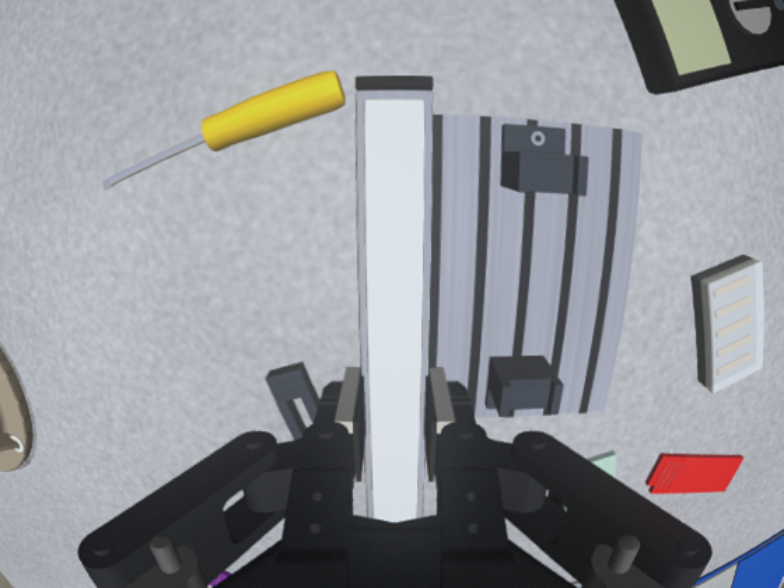

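Wrist view: the bar is held straight. The left riser's top is at about (545,175) and the right riser's at about (525,380) in the enlarged view. I'll use the depth to find their tops.

Run:
```python
from h import *
z=np.load("pics/w2.npz");im=z["im"];d=z["d"];c={k:z[k] for k in("K","xyz","rotation")}
crop=np.hstack([cv2.resize(im[75:150,340:440],(400,300),interpolation=cv2.INTER_CUBIC),cv2.resize(im[240:315,330:430],(400,300),interpolation=cv2.INTER_CUBIC)])
cv2.imwrite("pics/ris.png",np.clip(crop.astype(float)*2.2,0,255).astype(np.uint8))
v,u=np.mgrid[0:420,0:560];px=np.c_[u.ravel(),v.ravel()]
r=ray(c,px,True);f=-R.from_quat(c["rotation"]).as_matrix()[:,2]
P=c["xyz"]+r*(d.ravel()/(r@f))[:,None];P=P.reshape(420,560,3)
np.save("pics/P2.npy",P)
for n,(u0,u1,v0,v1) in dict(L=(350,425,85,145),R=(340,410,245,305)).items():
    q=P[v0:v1,u0:u1].reshape(-1,3);q=q[np.isfinite(q).all(1)]
    print(n,np.histogram(q[:,2],bins=np.arange(0,.08,.004)))
    t=q[(q[:,2]>.0525)&(q[:,2]<.066)]
    rr=cv2.minAreaRect((t[:,:2]*1000).astype(np.float32));print(len(t),t.mean(0),rr)
```

```text
L (array([   6,    0, 1646,  152,  779,  116,   51,   31,   35,   28,   41,
        642,  360,  347,  138,    0,    0,    0,    0]), array([0.   , 0.004, 0.008, 0.012, 0.016, 0.02 , 0.024, 0.028, 0.032,
       0.036, 0.04 , 0.044, 0.048, 0.052, 0.056, 0.06 , 0.064, 0.068,
       0.072, 0.076]))
469 [0.58378814 0.07347544 0.05547333] ((584.4801635742188, 73.19816589355469), (21.681577682495117, 41.0335693359375), 77.01618957519531)
R (array([  21,    0, 1550,  206,  156,   90,   99,   98,  103,  110,  106,
        451,  323,  247,  100,    0,    0,    0,    0]), array([0.   , 0.004, 0.008, 0.012, 0.016, 0.02 , 0.024, 0.028, 0.032,
       0.036, 0.04 , 0.044, 0.048, 0.052, 0.056, 0.06 , 0.064, 0.068,
       0.072, 0.076]))
339 [ 0.55519526 -0.05966665  0.05543564] ((556.0322875976562, -60.451961517333984), (22.664779663085938, 40.743656158447266), 77.51174926757812)
```

View pics/ris.png

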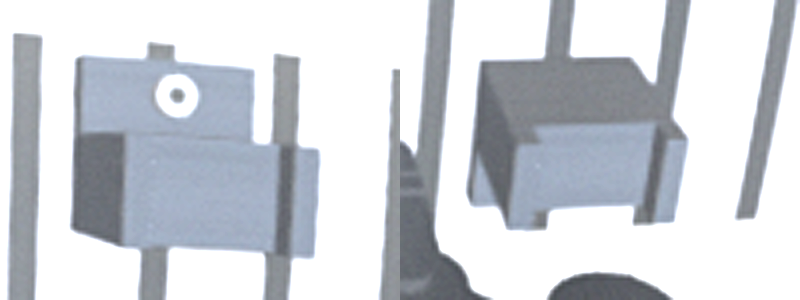

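Crops: both channels are open and clear, and the depth fits give upright tops of about 22x41 mm. Next I'll measure the held bar in the same picture and work out the placing move.

Run:
```python
from h import *
z=np.load("pics/w2.npz");im=z["im"].astype(int);c={k:z[k] for k in("K","xyz","rotation")};P=np.load("pics/P2.npy")
m=(im.min(2)>190).astype(np.uint8);m[:,:230]=0;m[:,330:]=0;m[375:]=0
k=max(cv2.findContours(m,0,2)[0],key=cv2.contourArea)
mm=np.zeros_like(m);cv2.drawContours(mm,[k],-1,1,-1)
q=P[mm>0];print("strip z",np.percentile(q[:,2],[5,50,95]), "slope", np.polyfit(q[:,1],q[:,2],1))
print(cv2.boundingRect(k))
w=onplane(c,k[:,0],np.median(q[:,2]),True)[:,:2]
# midline: rows
rows=[]
for v in range(80,250,10):
    us=np.flatnonzero(mm[v]);e=onplane(c,[(us[0],v),(us[-1]+1,v)],np.median(q[:,2]),True)[:,:2];rows.append(e.mean(0))
rows=np.array(rows);p=np.polyfit(rows[:,1],rows[:,0],1);ang=np.degrees(np.arctan2(1,p[0]))
far=onplane(c,[(281.5,54.5)],np.median(q[:,2]),True)[0];print("far end",far)
u=np.array([p[0],1])/np.hypot(p[0],1);bc=far[:2]-.105*u;print("ang",ang,"centre",bc)
o=ctrl.get_obs();L=np.array([.5845,.0732]);Rr=np.array([.5560,-.0605]);t=np.degrees(np.arctan2(*(L-Rr)[::-1]));mid=(L+Rr)/2
jz=R.from_quat(o["tcp_rot"]).as_matrix()[:,2];ja=np.degrees(np.arctan2(jz[1],jz[0]));dth=t-ang
rel=R.from_euler("z",dth,degrees=True).apply(np.r_[o["position"][:2]-bc,0])[:2];tgt=mid+rel
print("target",t,mid,"tcp",tgt,"jaw",ja+dth)
go([*tgt,.100],ja+dth)
```

```text
strip z [0.16066068 0.16168954 0.16268266] slope [0.01221532 0.1615859 ]
(261, 71, 42, 302)
far end [0.5079426  0.11969075 0.16168954]
ang 78.07413630442586 centre [0.48624478 0.01695709]
target 77.9667159168106 [0.57025 0.00635] tcp [0.57154621 0.00797113] jaw -12.046758301736599
t 5.45 jaw now -11.94 turn [0.12 0.11 0.05] then shift mm [-7.2 73.3 84.4] | shift-first mm [-7.1 73.1 84.5] q7 -0.11
```

```bash
python3 -m jog '[[[-0.001,0,0.012],[0,0,0],0.9],[[-0.0015,0,0.02],[0,0,0],0.9],[[-0.002,0,0.022],[0,0,0],0.9],[[-0.0015,0,0.02],[0,0,0],0.9],[[-0.001,0.01,0.0105],[0,0,0],0.9],[[0,0.02,0],[0.1,0.1,0],0.9],[[0,0.025,0],[0,0,0],0.9],[[0,0.02,0],[0,0,0],0.9],[[0,0.006,0],[0,0,0],0.9],[[0,0,0],[0,0,0],0.9]]'
python3 -m jog '[[[0,0,0],[0,0,0],0.9],[[0,0,0],[0,0,0],0.9]]'
python3 - <<'E'
from h import *
c=ctrl.calibration("wrist");im,d=ctrl.read_camera("wrist");np.savez("pics/w3.npz",im=im,d=d,**c)
cv2.imwrite("pics/w3.png",cv2.resize(im[20:320,150:410],(693,800))[:600])
go([.5715,.0080,.0770],-12.05)
print(project(c,[[.5845,.0732,.057],[.556,-.0605,.057]],True))
E
```

```text
time: 6.28
position: [0.5707, 0.0084, 0.091]
tcp_rot: [-0.446, 0.55, -0.549, 0.444]
contact_force: [-1.1, 0.9, -1.5]
gripper_width: 0.02
time: 6.45
position: [0.574, 0.0081, 0.0949]
tcp_rot: [0.443, -0.549, 0.551, -0.446]
contact_force: [0.1, 1.4, -1.5]
gripper_width: 0.0202
t 6.5 jaw now -12.07 turn [-0.29 -0.02 -0.05] then shift mm [ 0.7 18.  -2.5] | shift-first mm [ 0.7 18.  -2.6] q7 0.01
[[275.66387052 141.15437381]
 [277.31462332 360.15701961]]
```

View pics/w3.png

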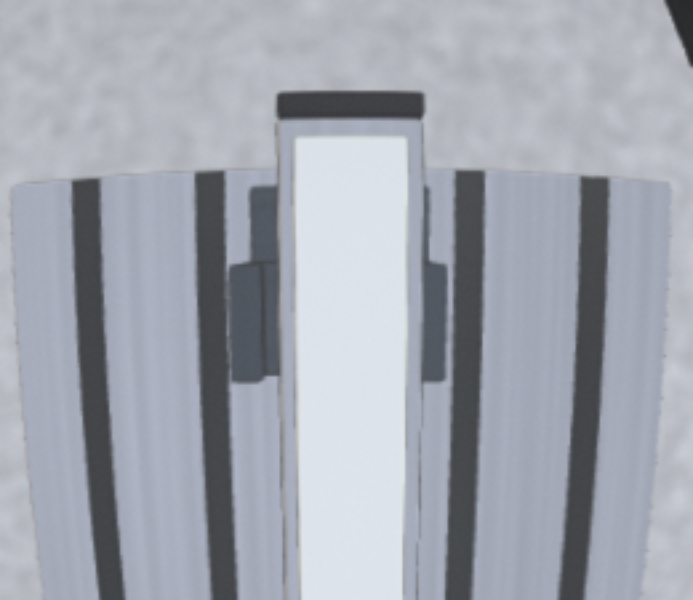

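Wrist view: the bar sits about 2.2 mm to the right of the left riser's middle (351 against 339 px), which agrees with the pose readout (2.5 mm). I'll correct that, then lower slowly.

```bash
python3 -m jog '[[[0.0007,0,-0.0024],[-0.3,0,0],0.9],[[0,0,0],[0,0,0],0.9],[[0,0,0],[0,0,0],0.9]]'
python3 -m jog '[[[0,0.003,0],[0,0,0],0.9],[[0,0.004,0],[0,0,0],0.9],[[0,0.003,0],[0,0,0],0.9],[[0,0.002,0],[0,0,0],0.9],[[0,0.001,0],[0,0,0],0.9],[[0,0,0],[0,0,0],0.9],[[0,0,0],[0,0,0],0.9]]'
python3 -c "
from h import *
go([.5715,.0080,.0770],-12.05)"
```

```text
time: 6.75
position: [0.5705, 0.0081, 0.094]
tcp_rot: [-0.445, 0.551, -0.549, 0.444]
contact_force: [0.8, -0.4, -1.4]
gripper_width: 0.0201
time: 7.33
position: [0.5701, 0.0081, 0.0802]
tcp_rot: [-0.445, 0.551, -0.549, 0.444]
contact_force: [-0.1, -0.3, -2.2]
gripper_width: 0.0201
t 7.33 jaw now -12.08 turn [ 0.21 -0.03  0.  ] then shift mm [-0.2  3.2  1.4] | shift-first mm [-0.2  3.2  1.4] q7 0.02
```

```bash
python3 -m jog '[[[0,0.0005,0.0012],[0.2,0,0],0.9],[[0,0.001,0],[0,0,0],0.9],[[0,0.001,0],[0,0,0],0.9],[[0,0.0005,0],[0,0,0],0.9],[[0,0,0],[0,0,0],0.9],[[0,0,0],[0,0,0],0.9]]'
python3 -m jog '[[[0,0.0005,0],[0,0,0],0.9],[[0,0.0005,0],[0,0,0],0.9],[[0,0,0],[0,0,0],0.9],[[0,0,0],[0,0,0],0.9]]'
```

```text
time: 7.83
position: [0.5713, 0.0079, 0.0773]
tcp_rot: [-0.445, 0.55, -0.55, 0.445]
contact_force: [0.8, -0.3, -2.3]
gripper_width: 0.0202
time: 8.17
position: [0.5714, 0.0079, 0.0771]
tcp_rot: [-0.444, 0.55, -0.55, 0.445]
contact_force: [-2.3, 0.3, 4.9]
gripper_width: 0.0201
```

Contact: Fz went from −2.3 to +4.9 N. I'll release gently and back off upwards.

```bash
python3 -m jog '[[[0,0,0],[0,0,0],0.7],[[0,0,0],[0,0,0],0.65],[[0,0,0],[0,0,0],0.6],[[0,0,0],[0,0,0],0.5],[[0,0,0],[0,0,0],0.4],[[0,0,0],[0,0,0],0.4],[[0,0,0],[0,0,0],0.4]]'
python3 -m jog '[[[0,-0.005,0],[0,0,0],0.4],[[0,-0.015,0],[0,0,0],0.4],[[0,-0.025,0],[0,0,0],0.3],[[0,-0.03,0],[0,0,0],0.2],[[0,-0.03,0],[0,0,0],0.2],[[0,-0.02,0],[0,0,0],0.2],[[0,-0.005,0],[0,0,0],0.2],[[0,0,0],[0,0,0],0.2],[[0,0,0],[0,0,0],0.2]]'
python3 - <<'E'
from h import *
c=ctrl.calibration("wrist");im,d=ctrl.read_camera("wrist");np.savez("pics/w4.npz",im=im,d=d,**c)
cv2.imwrite("pics/w4.png",im)
m=(im.min(2)>190).astype(np.uint8)
k=max(cv2.findContours(m,0,2)[0],key=cv2.contourArea);b=cv2.boundingRect(k);print(b)
w=onplane(c,k[:,0],.067,True)[:,:2].astype(np.float32);r=cv2.minAreaRect(w*1000);print(r)
# glass from here
go([.610,-.145,.15],90)
E
```

```text
time: 8.75
position: [0.5713, 0.0079, 0.0762]
tcp_rot: [0.445, -0.55, 0.55, -0.445]
contact_force: [-0.5, -0.4, 0.4]
gripper_width: 0.0514
time: 9.5
position: [0.5708, 0.0081, 0.2057]
tcp_rot: [-0.445, 0.55, -0.55, 0.444]
contact_force: [-0.1, -0.1, -1.3]
gripper_width: 0.0684
(272, 91, 21, 217)
((570.4088134765625, 7.666038513183594), (193.59228515625, 16.39299774169922), 78.05040740966797)
t 9.55 jaw now -12.08 turn [ 0.12 77.92  0.13] then shift mm [-39.7  54.8 153.1] | shift-first mm [141.4  54.7  71.1] q7 -0.05
```

View pics/w4.png

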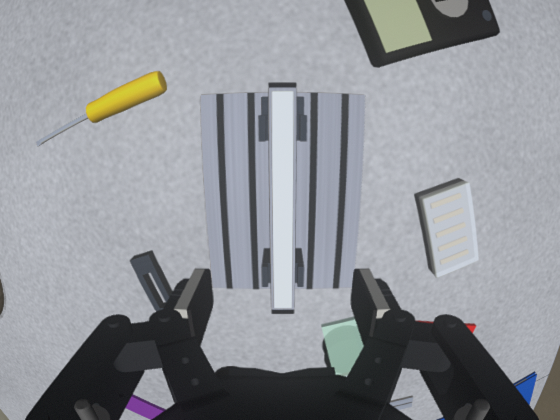

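Wrist view: the bar lies in both channels with its strip up, centre (0.5704, 0.0077) and at 78.05°. The glass's clear end is at about (345,345). Next I'll move past the glass to look back at it.

```bash
python3 -c "
from h import *
go([.61,-.24,.17],0)"
```

```text
t 9.55 jaw now -12.08 turn [ 1.600e-01 -1.208e+01  1.000e-02] then shift mm [248.1  34.8  39.7] | shift-first mm [234.3  34.7  90.9] q7 -0.05
```

```bash
python3 -m jog '[[[0.015,0,0.0055],[0,0,0],0.2],[[0.028,0.004,0.011],[0,0,0],0.2],[[0.035,0.005,0.0135],[0,0,0],0.2],[[0.036,0.006,0.014],[0,0,0],0.2],[[0.036,0.006,0.014],[0,0,0],0.2],[[0.036,0.006,0.014],[0,0,0],0.2],[[0.030,0.004,0.0115],[0,0,0],0.2],[[0.018,0.0035,0.0075],[0,0,0],0.2]]'
python3 -m jog '[[[0,0,0],[0,-4,0],0.2],[[0,0,0],[0,-5,0],0.2],[[0,0,0],[0,-3,0],0.2],[[0,0,0],[0,0,0],0.2],[[0,0,0],[0,0,0],0.2]]'
python3 - <<'E'
from h import *
c=ctrl.calibration("wrist");im,d=ctrl.read_camera("wrist");np.savez("pics/w5.npz",im=im,d=d,**c)
cv2.imwrite("pics/w5.png",im);go([.61,-.24,.17],0)
E
```

```text
time: 10.22
position: [0.6087, -0.2453, 0.1688]
tcp_rot: [-0.445, 0.552, -0.551, 0.441]
contact_force: [-0.5, -1.5, 0.8]
gripper_width: 0.0689
time: 10.63
position: [0.6104, -0.2395, 0.1699]
tcp_rot: [-0.5, 0.502, -0.5, 0.499]
contact_force: [0.6, 0.8, -0.2]
gripper_width: 0.0686
t 10.68 jaw now -0.16 turn [ 0.14 -0.16 -0.06] then shift mm [ 0.4  0.3 -0.6] | shift-first mm [ 0.4  0.3 -0.6] q7 0.58
```

View pics/w5.png

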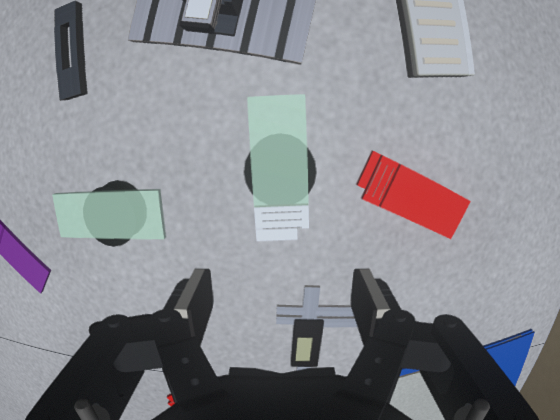

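Wrist view: the glass runs from its clear end (247,96)–(306,94) to its frosted end at row ~240, with the notch at (303,233). Ruled lines are visible, and it is label up.

Run:
```python
from h import *
z=np.load("pics/w5.npz");im=z["im"].astype(int);c={k:z[k] for k in("K","xyz","rotation")}
m=((im[...,1]-im[...,2]>12)).astype(np.uint8);m[:,:230]=0;m[:,330:]=0;m[:80]=0;m[260:]=0
k=max(cv2.findContours(m,0,2)[0],key=cv2.contourArea)
r=cv2.minAreaRect((onplane(c,k[:,0],.034,True)[:,:2]*1000).astype(np.float32));print("clear",r)
b=cv2.boxPoints(r);print(b)
l=max([b[1]-b[0],b[2]-b[1]],key=np.linalg.norm);l=l/np.linalg.norm(l);l=l if l[1]<0 else -l
a=np.degrees(np.arctan2(l[1],l[0]))
end=np.array(r[0])-l*max(r[1])/2
frost_end=onplane(c,[(257,241)],.034,True);print("frost corner",frost_end)
ctr=(end+60*l)/1000;grip=(end+16*l)/1000
print("x-angle",a,"centre",ctr,"grip",grip)
go([*grip,.034],a+90)
```

```text
clear ((606.783935546875, -190.72628784179688), (45.63617706298828, 89.89298248291016), 2.2419140338897705)
[[ 582.2251  -146.70682]
 [ 585.7416  -236.53098]
 [ 631.3428  -234.74576]
 [ 627.8263  -144.9216 ]]
frost corner [[ 0.58822333 -0.26661301  0.034     ]]
x-angle -87.758095 centre [ 0.60737281 -0.20576828] grip [ 0.60565159 -0.16180195]
t 10.68 jaw now -0.16 turn [ 0.14 -2.4  -0.06] then shift mm [-77.9 136.3  -1.9] | shift-first mm [-77.6 136.4  -4.9] q7 0.58
```

```bash
python3 -m jog '[[[-0.015,0.01,0],[0,-1.2,0],0.2],[[-0.022,0.02,-0.001],[0,-1.2,0],0.2],[[-0.022,0.025,-0.001],[0,0,0],0.2],[[-0.015,0.025,0],[0,0,0],0.2],[[-0.004,0.02,0],[0,0,0],0.2],[[0,0.01,0],[0,0,0],0.2],[[0,0,0],[0,0,0],0.2],[[0,0,0],[0,0,0],0.2]]'
python3 - <<'E'
from h import *
go([.6057,-.1618,.034],2.24)
E
```

```text
time: 11.35
position: [0.607, -0.1634, 0.0619]
tcp_rot: [0.51, -0.49, 0.49, -0.509]
contact_force: [-0.2, -0.6, 1.2]
gripper_width: 0.0683
t 11.35 jaw now 2.23 turn [ 0.03 -0.01  0.08] then shift mm [-1.7 27.9 -1.3] | shift-first mm [-1.7 27.9 -1.3] q7 0.55
```

```bash
python3 -m jog '[[[-0.0015,0.008,-0.0013],[0,0,0],0.2],[[0,0.01,0],[0,0,0],0.2],[[0,0.007,0],[0,0,0],0.2],[[0,0.003,0],[0,0,0],0.2],[[0,0,0],[0,0,0],0.25],[[0,0,0],[0,0,0],0.3],[[0,0,0],[0,0,0],0.35],[[0,0,0],[0,0,0],0.4],[[0,0,0],[0,0,0],0.45],[[0,0,0],[0,0,0],0.5]]' 50
python3 -m jog '[[[0,0,0],[0,0,0],0.6],[[0,0,0],[0,0,0],0.6],[[0,0,0],[0,0,0],0.6],[[0,0,0],[0,0,0],0.6]]' 50
```

```text
time: 12.18
position: [0.6062, -0.1607, 0.0344]
tcp_rot: [-0.51, 0.49, -0.49, 0.51]
contact_force: [0.2, 0.3, 2.3]
gripper_width: 0.0437
time: 12.52
position: [0.6062, -0.1607, 0.0343]
tcp_rot: [-0.51, 0.49, -0.49, 0.51]
contact_force: [-0.8, -0.5, 4.1]
gripper_width: 0.0442
```

Gripped at 44 mm. Lift.

```bash
python3 -m jog '[[[0,-0.003,0],[0,0,0],0.6],[[0,-0.008,0],[0,0,0],0.6],[[0,-0.015,0],[0,0,0],0.6],[[0,-0.025,0],[0,0,0],0.6],[[0,-0.028,0],[0,0,0],0.6],[[0,-0.028,0],[0,0,0],0.6],[[0,-0.02,0],[0,0,0],0.6],[[0,-0.008,0],[0,0,0],0.6],[[0,0,0],[0,0,0],0.6]]' 50
python3 - <<'E'
from h import *
off=np.array([.6092,-.2508])-[.6062,-.1607]
tgt=np.array([.5704,.0077])-R.from_euler("z",78.05-2.24,degrees=True).apply(np.r_[off,0])[:2]
print(tgt);go([*tgt,.17],78.05)
E
```

```text
time: 13.27
position: [0.6071, -0.1613, 0.1713]
tcp_rot: [-0.509, 0.488, -0.491, 0.511]
contact_force: [-0.1, 0.2, -0.4]
gripper_width: 0.0436
[0.4823137  0.02687849]
t 13.27 jaw now 2.32 turn [ -0.18 -75.73   0.24] then shift mm [-161.1    1.3  158.2] | shift-first mm [-193.     0.5 -117.1] q7 0.5
```

```bash
python3 -m jog '[[[-0.007,0,-0.004],[0,0,0],0.6],[[-0.018,0,-0.011],[0,0,0],0.6],[[-0.025,0,-0.015],[0,0,0],0.6],[[-0.027,0,-0.0165],[0,0,0],0.6],[[-0.028,0,-0.017],[0,0,0],0.6],[[-0.028,0,-0.017],[0,0,0],0.6],[[-0.025,0,-0.015],[0,0,0],0.6],[[-0.02,0,-0.012],[0,0,0],0.6],[[-0.011,0,-0.0068],[0,0,0],0.6],[[-0.004,0,-0.0027],[0,0,0],0.6]]'
python3 -m jog '[[[0,0,0],[0,-2,0],0.6],[[0,0,0],[0,-4,0],0.6],[[0,0,0],[0,-5,0],0.6],[[0,0,0],[0,-5,0],0.6],[[0,0,0],[0,-5,0],0.6],[[0,0,0],[0,-5,0],0.6],[[0,0,0],[0,-5,0],0.6],[[0,0,0],[0,-5,0],0.6],[[0,0,0],[0,-5,0],0.6],[[0,0,0],[0,-5,0],0.6]]'
python3 -m jog '[[[0,0,0],[0,-5,0],0.6],[[0,0,0],[0,-5,0],0.6],[[0,0,0],[0,-5,0],0.6],[[0,0,0],[0,-5,0],0.6],[[0,0,0],[0,-5,0],0.6],[[0,0,0],[0,-3,0],0.6],[[0,0,0],[0,-1.7,0],0.6],[[0,0,0],[0,0,0],0.6],[[0,0,0],[0,0,0],0.6]]'
python3 - <<'E'
from h import *
o=ctrl.get_obs();print(o["contact_force"],o["q"].round(2));go([.4823,.0269,.125],78.05)
for n in("wrist","scene"):
    c=ctrl.calibration(n);im,d=ctrl.read_camera(n);np.savez(f"pics/{n}6.npz",im=im,d=d,**c);cv2.imwrite(f"pics/{n}6.png",im)
E
```

```text
time: 14.1
position: [0.4776, 0.0311, 0.1665]
tcp_rot: [0.512, -0.49, 0.486, -0.51]
contact_force: [-0.4, -0.2, -0.4]
gripper_width: 0.0435
time: 14.93
position: [0.4802, 0.0266, 0.1672]
tcp_rot: [0.662, -0.251, 0.25, -0.661]
contact_force: [-0.2, 0.1, -1.1]
gripper_width: 0.0435
time: 15.68
position: [0.4804, 0.0268, 0.1677]
tcp_rot: [0.704, -0.075, 0.074, -0.703]
contact_force: [0.1, 1.2, -1.0]
gripper_width: 0.0439
[ 0.14499248  1.19562699 -0.9950321 ] [-0.37  0.25  0.33  1.83 -0.09  1.08  1.36]
t 15.68 jaw now 77.92 turn [ 0.07 -0.13 -0.12] then shift mm [ 1.8 42.7  0.4] | shift-first mm [ 1.9 42.6  0.5] q7 1.36
```

View pics/wrist6.png

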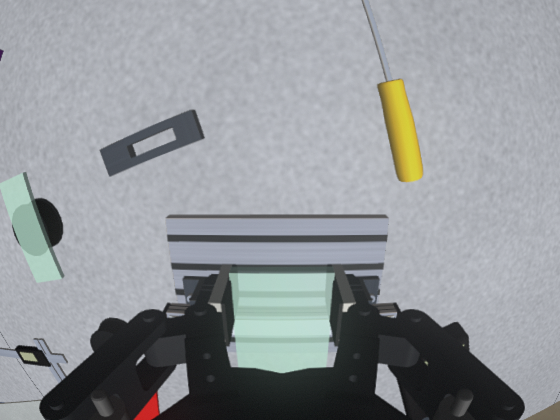

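Wrist view: the plate is held square between the jaws, its clear end edge at row ~266. The frosted end is hidden behind the gripper, so I'll lower partway and check it with the scene camera.

```bash
python3 -m jog '[[[0.0018,0.008,0.0004],[0,0,0],0.6],[[0,0.015,0],[0,0,0],0.6],[[0,0.018,0],[0,0,0],0.6],[[0,0.013,0],[0,0,0],0.6],[[0,0.007,0],[0,0,0],0.6],[[0,0.003,0],[0,0,0],0.6],[[0,0,0],[0,0,0],0.6],[[0,0,0],[0,0,0],0.6]]'
python3 - <<'E'
from h import *
o=ctrl.get_obs();go([.4823,.0269,.086],78.05)
for n in("wrist","scene","top"):
    c=ctrl.calibration(n);im,d=ctrl.read_camera(n);np.savez(f"pics/{n}7.npz",im=im,d=d,**c)
    if n=="top":continue
    v,u=np.mgrid[0:420,0:560];px=np.c_[u.ravel(),v.ravel()]
    r=ray(c,px,n=="wrist");f=-R.from_quat(c["rotation"]).as_matrix()[:,2]
    P=(c["xyz"]+r*(d.ravel()/(r@f))[:,None]).reshape(420,560,3);np.save(f"pics/P{n}7.npy",P)
    if n=="wrist":
        q=P[270:300,240:320].reshape(-1,3);print("wrist z",np.percentile(q[:,2],[5,50,95]))
        A=np.c_[q[:,:2]-q[:,:2].mean(0),np.ones(len(q))];print("plane",np.linalg.lstsq(A,q[:,2],rcond=None)[0])
    else:
        print(project(c,[[.5704,.0077,.1],[.5704,.0077,.067]]))
        x,y=project(c,[.57,.008,.08])[0].astype(int)
        cv2.imwrite("pics/s7.png",cv2.resize(im[y-60:y+60,x-80:x+80],(800,600),interpolation=cv2.INTER_CUBIC));print(x-80,y-60)
E
```

```text
time: 16.45
position: [0.4835, 0.0275, 0.1052]
tcp_rot: [-0.703, 0.073, -0.074, 0.703]
contact_force: [-0.5, -0.3, -0.7]
gripper_width: 0.0441
t 16.45 jaw now 78.01 turn [-0.01 -0.04  0.05] then shift mm [-1.1 19.2 -0.8] | shift-first mm [-1.1 19.2 -0.8] q7 1.39
wrist z [0.10159362 0.10336694 0.10430937]
plane [-0.87984154  0.18745242  0.10374832]
[[279.1240041  227.05646143]
 [278.96497032 236.69945798]]
199 172
```

View pics/s7.png

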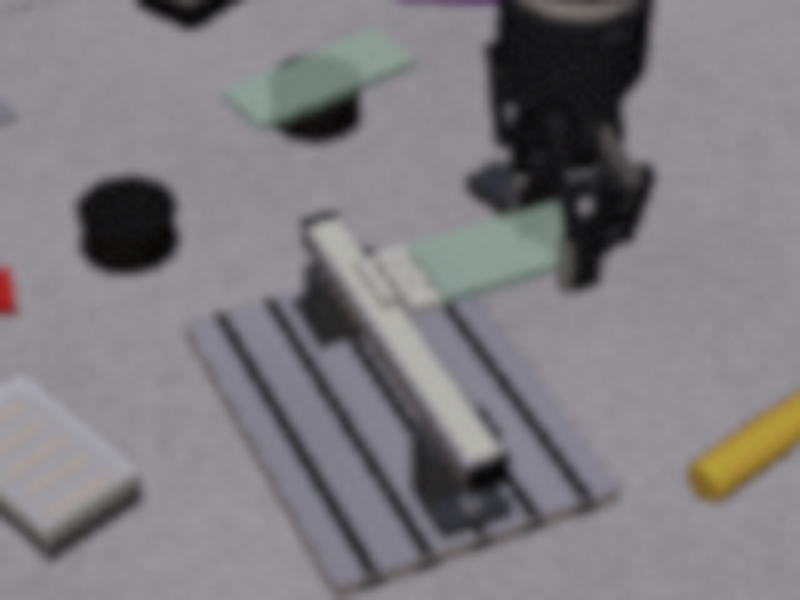

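Scene crop: the frosted end is around (395,272), close to the predicted frost point (400,275), and the bar middle is at ~(405,335). I'll check tilt and position with the scene camera's depth.

```bash
cat > chk.py <<'E'
from h import *
import sys
n=sys.argv[1]
z=np.load(f"pics/scene{n}.npz");im=z["im"].astype(int);d=z["d"];c={k:z[k] for k in("K","xyz","rotation")}
v,u=np.mgrid[0:420,0:560];r=ray(c,np.c_[u.ravel(),v.ravel()]);f=-R.from_quat(c["rotation"]).as_matrix()[:,2]
P=(c["xyz"]+r*(d.ravel()/(r@f))[:,None]).reshape(420,560,3)
xd=np.array([np.cos(np.radians(-11.95)),np.sin(np.radians(-11.95))]);yd=np.array([-xd[1],xd[0]])
rel=P[...,:2]-[.5704,.0077];a=rel@xd;b=rel@yd
m=(abs(b)<.03)&(a>-.06)&(a<.03)&(P[...,2]>.075)&(P[...,2]<.14)
q=np.c_[a[m],b[m],P[...,2][m]];print("pts",len(q))
A=np.c_[q[:,:2],np.ones(len(q))];w=np.ones(len(q),bool)
for _ in range(4):
    s=np.linalg.lstsq(A[w],q[w,2],rcond=None)[0];e=q[:,2]-A@s;w=abs(e)<.003
print("slopes along/across plate (deg)",np.degrees(s[:2]).round(2),"top z at frost",s[2].round(4),"kept",w.sum())
print("extent a",np.percentile(q[w,0],[1,99]).round(4),"b",np.percentile(q[w,1],[1,50,99]).round(4))
mb=(abs(a)<.008)&(abs(b)>.04)&(abs(b)<.095)&(P[...,2]>.055);print("bar top z",np.median(P[...,2][mb]))
E
python3 chk.py 7
```

```text
pts 406
slopes along/across plate (deg) [-0.16  0.1 ] top z at frost 0.1033 kept 372
extent a [-0.0592  0.0184] b [-0.02    0.0032  0.0259]
bar top z 0.06529450769526535
```

The plate is level to within 0.2°, and the gap to its underside is about 32 mm. The final lowering is 19.7 mm, with a small correction sideways.

```bash
python3 -m jog '[[[-0.0013,0.003,-0.0013],[0,0,0],0.6],[[0,0.005,0],[0,0,0],0.6],[[0,0.005,0],[0,0,0],0.6],[[0,0.004,0],[0,0,0],0.6],[[0,0.002,0],[0,0,0],0.6],[[0,0.0007,0],[0,0,0],0.6],[[0,0,0],[0,0,0],0.6],[[0,0,0],[0,0,0],0.6],[[0,0,0],[0,0,0],0.6]]'
python3 - <<'E'
from h import *
go([.4823,.0269,.0855],78.05)
c=ctrl.calibration("scene");im,d=ctrl.read_camera("scene");np.savez("pics/scene8.npz",im=im,d=d,**c)
cv2.imwrite("pics/s8.png",cv2.resize(im[172:292,199:359],(800,600),interpolation=cv2.INTER_CUBIC))
im,d=ctrl.read_camera("top");cv2.imwrite("pics/t8.png",im)
E
python3 chk.py 8
```

```text
time: 17.35
position: [0.4817, 0.0265, 0.0853]
tcp_rot: [-0.703, 0.074, -0.074, 0.703]
contact_force: [-0.2, -0.3, -0.7]
gripper_width: 0.0437
t 17.35 jaw now 78.02 turn [-0.01 -0.03  0.03] then shift mm [ 0.5 -0.2  0.5] | shift-first mm [ 0.5 -0.2  0.5] q7 1.4
pts 385
slopes along/across plate (deg) [-0.01 -1.21] top z at frost 0.0831 kept 359
extent a [-0.0594  0.0168] b [-0.0206  0.0024  0.0246]
bar top z 0.06547154213606149
```

View pics/s8.png

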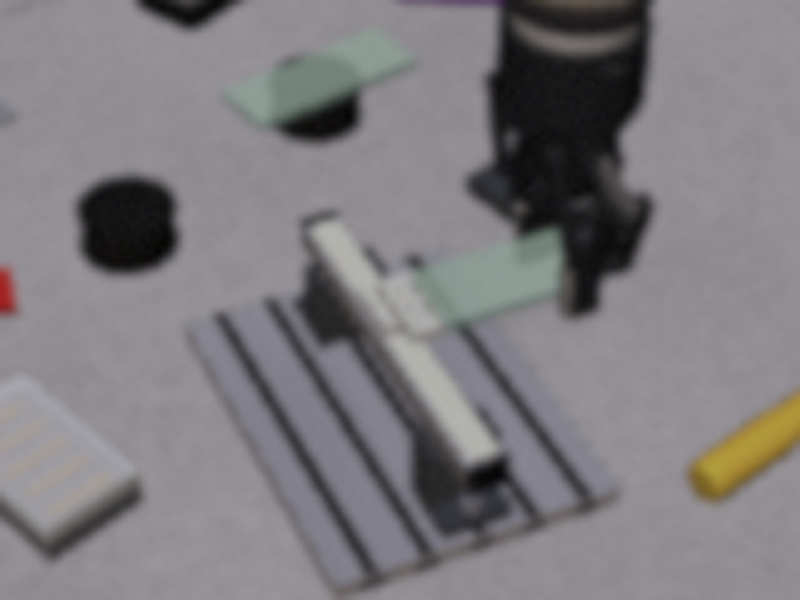

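```bash
python3 -c "
from cell import ctrl
print(ctrl.job_done())
o=ctrl.get_obs();print(o['time'],o['position'],o['gripper_width'])"
```

```text
the job is handed in; nothing more can be done
None
the job is handed in; nothing more can be done
```

The light bar is lying in both riser channels, strip up, and the arm is holding the notched glass plate over it. I handed the job in at about 17.4 s of the 51 s limit.

- **Light bar:** I lowered it until the force changed from −2.3 to +4.9 N on contact, then let go. A look afterwards showed it seated in both channels, centred at about (0.570, 0.008) and in line with the risers.
- **Glass plate:** I gripped it by its clear end at 50 N. It is square across the bar from the robot's side, with its frosted end over the middle of the strip.
- **Height:** The label face is about 18 mm above the strip and the underside about 12 mm. I chose this because "about 15 mm" could mean either face.
- **Position:** The scene camera puts the frosted end within about 2 mm of where I aimed.
- **Level:** The second-to-last check gave a tilt under 0.2° both ways. The last check agreed along the plate but showed −1.2° across it. I put that down to bar pixels getting into the fit, because the tool's own orientation had not changed, but I did not confirm it.
- **Wrist depth:** An earlier tilt fit from the wrist camera gave an impossible slope, so I left it out.

No force reading came near the limits.

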